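Start the cocked star knob on the pegboard foot and tighten it

TASK

The red star knob that clamps the birch pegboard foot has only been set on top of its stud and sits there unstarted. Gently turn it backwards (anticlockwise seen from above) under light downward pressure until it clicks down into the start of the thread, then turn it forwards (clockwise) until it is fully home with the sprung washer pressed down, and let go. Never force the thread, whether pushing or turning, and leave the other things where they are.

Things in the scene. Friction and masses are not known exactly. Their poses are not given: they have to be found in the camera images.
- knob_center (a point): Centre of the grip of the red plastic star knob (90 g): on its axis, 25 mm above its underside; z points up out of its top. Six lobes, each 14 mm wide with a flat end 28 mm from the axis, at 0, 60, 120.. degrees from x, from 14 to 36 mm above the underside: two opposite lobes make a 56 mm wide grasp from above. It starts upright on the stud.
- knob: The same knob; origin at the centre of its underside. 36 mm high, black skirt 44 mm wide below the lobes. An 18.4 mm bore goes right through, 37 mm wide in the lowest 18 mm, where three steel thread ridges sit, 80 degrees each with 40 degree gaps. A wall at each ridge's upper end stops turning back beyond the gap, and forwards while still riding on the lugs.
- board: Birch pegboard foot, 160 x 260 x 18 mm (x, y, z), fixed; origin under its centre. It carries the stud (at x -20, y -50 mm), its lugs and washer, and at y = 105 mm three chrome pegs, tops 54 mm above the worktop, with copper spoons. More than 40 N between knob and stud, lugs or washer (some 0.25 N m against a stop; the lugs yield 4 N m per rad) damages the thread.
- stud_foot (a point): On the stud's axis at the board's top face, 18 mm above the worktop; z up. Stud 14 mm thick. Height of knob_center above this point: 40.6 mm while the knob rides on the lugs, as at the start, about 32.5 mm clicked down and loose on the washer, about 30 mm turned fully home, where the thread holds the washer pressed down.
- stud_tip (a point): Tip of the stud on its axis, 46 mm above stud_foot (64 mm above the worktop), with an 12 mm long cone down from 5 mm to 14 mm diameter. It stands in the knob's bore, 2 mm clear all round, so the knob can shift that much sideways.
- lug_level (a point): On the stud's axis, 18 mm above stud_foot, mid-height of three steel lugs under the knob, 4 mm wide and thick, reaching 16 mm from the axis, 120 degrees apart; their direction varies and is not measured. Between 5 and 70 degrees backwards bring the drop of 8 mm, which is possible only over a play of about 18 degrees. Then 60 degrees forwards bring it home; the hard stop comes after 65 to 85.
- washer_top (a point): On the stud's axis, 8 mm above stud_foot: top of the unloaded brass washer round the stud, 51 mm wide, on a spring of 1.5 N/mm; it can sink 6 mm. Pressed down with the knob it makes the forward turn easy.
- ramekin: Glass ramekin, 80 mm wide, 45 mm high; origin under its centre. Leave alone.
- timer: Yellow plastic timer with a white dial, 68 mm wide, 40 mm high; origin under its centre. Leave alone.
- creamer: White ceramic creamer with a handle, 64 mm wide, 80 mm high; origin under its centre. Leave alone.
- salt_jar: Glass salt jar with a steel cap, 52 mm wide, 85 mm high; origin under its centre. Leave alone.
- spice_jar: Amber spice jar, 48 mm wide, 90 mm high; origin under its centre. Leave alone.
- spatula: Spatula, 240 mm long, lying flat; origin under its middle. Leave alone.

How it is judged:
On the way:
1. the knob has clicked down past the lugs on the stud (horizontal distance between knob_center and stud_foot below 0.004 m and z of knob_center in the frame of stud_foot below 0.0345 m and angle between knob_center's own z axis and vertical below 0.12 rad), for 0.1 s.
At the end, for the whole second after the job is handed in: the knob stands upright on the stud (axis within 3 mm, tilt under 0.08 rad), drawn down by its thread so that knob_center is less than 31.2 mm above stud_foot with the washer pressed, at rest (horizontal distance between knob_center and stud_foot below 0.003 m and z of knob_center in the frame of stud_foot below 0.0312 m and angle between knob_center's own z axis and vertical below 0.08 rad and linear speed of knob below 0.02 m/s); the robot touches nothing.
It fails at once if the thread is forced: more than 40 N between the knob and the stud, lugs or washer (contact force between knob and board above 40 N).
It fails at once if a bystander is displaced by more than 30 mm (distance of any of ramekin, timer, creamer, salt_jar, spice_jar, spatula from where it was at the start of the episode above 0.03 m).
It also fails if it takes over 51 s, if anything falls off the work surface, if the arm or the gripper's body presses on something with over 40 N, if the wrist force passes 120 N, or if a joint passes its speed limit or range.

ROBOT

A 6-joint arm with a two-finger parallel gripper is mounted at the origin on the work surface. World frame = base frame: x ahead of the robot, y to its left, z up, the work surface at z = 0. Lengths are in m, angles in rad, forces in N, time in s.
With the tool pointing down it reaches from about 0.35 to 0.775 m from the base axis. Payload 5.5 kg.
Tool frame: the origin (TCP) lies at the very end of the fingers, on their centre line; the grasp point (between the pads) lies 19 mm behind it; z points along the fingers, y is the line along which they close (so a half turn about z gives the same grasp; the last joint's range is limited). The gripper opens to 85 mm and grips with 20 to 120 N. Pads are 22 mm wide; open, the fingers measure 114 mm over their backs; the gripper's body (76 mm by 85 mm) begins 54 mm behind the grasp point. The pads swing forward as they close: fully open they stand 13 mm farther back than shut.
Start: joints at [-1.357, 0.313, 0.046, 1.304, 0, 1.431], TCP at [0.199, -0.539, 0.231] pointing down, gripper open.
Joint ranges: [-2.76, 2.76], [-0.86, 1.69], [-1.03, 1.26], [-2.2, 2.34], [-1.47, 1.5], [-3.14, 3.14]. Speed limits (rad/s): [2.57, 2.57, 3.14, 3.14, 3.14, 3.14].

INTERFACE

Orientations are given as a rotation vector (axis times angle).
In Python, from plant import bot gives the robot as it stands.
- The arm moves only by the tool apply_moves, never from a script. Its argument "commands" is one flat list of numbers, 6 for each row, row after row: the shift along the tool's x, y, z in m, then the turn, a rotation vector about the tool's x, y, z in degrees. In form: [x, y, z, wx, wy, wz, x, y, z, wx, wy, wz, ...]. A call has 1 to 5 rows; each row is the pose to reach, as a shift and turn from the pose commanded when the call began, along the tool's axes at that moment; what a row does not reach only later rows make up. A row lasts 1/8 s, in which the tool goes at most 62.5 mm and 10.7 degrees, less where a joint would pass 70% of its speed; a pose out of reach is approached as far as the arm can. A call with a gripper value outside its range is refused whole. "jaw" is the finger opening in m, from 0 to 0.0854, set as the call begins (left out, the last holds). The fingers move at their own pace and stop on an object; the grip force is fixed at half the most. Time passes only in rows, so rows that repeat a pose let the fingers close. It gives the time, the measured TCP pose, the force, the opening and the grip force at its end, in the units of the state.
- bot.sense(): the state, without advancing time (a new reading comes with each control period).
- bot.grab_frame(name): name is "scene" or "top" or "wrist"; returns the picture (480x640x3 uint8, red, green, blue); there is no depth.
- bot.get_calibration(name): a dict with "intrinsics" (3x3 intrinsics, pixels), "k1" (the pictures are not rectified: a ray, as slopes to the right and down, at radius r is drawn at 1 + k1 r^2 times it, then the intrinsics apply), "rvec" (rotation vector, rad) and "tvec" (3), from world to camera coordinates, as OpenCV has them; the wrist camera has in their place "tool_from_camera" (4x4, takes a point from camera to tool coordinates, whose origin is the TCP and whose axes are the flange's). Camera axes: x right, y down, z forward; pixel columns grow to the right and rows downward; lengths in m; the calibration is good to about 2 mm. A picture is of the moment at which its call begins: read the wrist's pose just before it. get_calibration takes no time and is no camera call.
- bot.close_job(): hands the job in; it is judged then, once.
The state is a dict: "t": time; "joint_positions": joint angles; "joint_vel": joint speeds; "joint_torque": joint torques, N m; "tcp_pos": TCP position; "orientation": TCP orientation; "ft_force": force on the tool from outside, world axes, zero at the start; "wrist_torque": the same for the moment, N m; "opening": finger opening in m; "finger_force": force on a finger pad.
Only numpy, scipy, OpenCV 4.12 (cv2) and the standard library are available. Lean on these libraries where they do the work, as an engineer would, in place of code of your own. Each camera call takes 0.05 s, during which the arm holds its last target. There are 200 camera calls.

## Working session

There is one attempt and no reset: what is moved stays moved. The work goes in short steps, Python scripts to look and compute and a tool call to move; the robot and the scene stay as the last step left them, time stands still between calls to the robot, and variables do not carry over. Pictures are saved under pics/ and viewed, at most 10 in all, crops included, and the job is handed in when it is done.

Besides the shell and the picture viewer there is one more tool, called after ">>>" in YAML: its name, and indented under it one key for each argument. apply_moves: Moves the arm, as the interface text tells. Its arguments: {"type":"object","properties":{"commands":{"type":"array","items":{"type":"number"}},"jaw":{"type":"number"}},"required":["commands"]}

```bash
mkdir -p pics
cat > h.py <<'E'
import numpy as np,cv2
from plant import bot
from scipy.spatial.transform import Rotation as R
def save(n,f,img=None):
    im=bot.grab_frame(n) if img is None else img
    cv2.imwrite('pics/'+f,im[:,:,::-1]); return im
def cam(n,s=None):
    c=bot.get_calibration(n);K=np.array(c['intrinsics'])
    if n=='wrist':
        s=s or bot.sense();T=np.eye(4);T[:3,:3]=R.from_rotvec(s['orientation']).as_matrix();T[:3,3]=s['tcp_pos']
        W=T@np.array(c['tool_from_camera'])
    else:
        W=np.eye(4);r=R.from_rotvec(np.ravel(c['rvec'])).as_matrix();W[:3,:3]=r.T;W[:3,3]=-r.T@np.ravel(c['tvec'])
    return K,c['k1'],W
def pix2w(n,uv,z,s=None):
    K,k,W=cam(n,s);p=np.linalg.inv(K)@np.array([uv[0],uv[1],1.]);d=p[:2].copy();q=d.copy()
    for _ in range(20): q=d/(1+k*(q@q))
    r=W[:3,:3]@np.array([q[0],q[1],1]);o=W[:3,3];return o+r*(z-o[2])/r[2]
E
python3 - <<'E'
from h import *
s=bot.sense();print({k:np.round(v,4) for k,v in s.items()})
for n in ['scene','top','wrist']: save(n,n+'0.png')
E
```

```text
{'t': np.float64(0.0), 'joint_positions': array([-1.3566,  0.3141,  0.045 ,  1.3036,  0.    ,  1.4312]), 'joint_vel': array([-0.0023,  0.0006,  0.0003, -0.0003,  0.0007, -0.0016]), 'joint_torque': array([-0.00000e+00, -4.80627e+01,  2.98533e+01,  1.95000e-02,
       -1.00000e-04,  0.00000e+00]), 'tcp_pos': array([ 0.1991, -0.5389,  0.2304]), 'orientation': array([-3.0907e+00, -5.5250e-01,  1.0000e-04]), 'ft_force': array([-0.0083, -0.1506,  0.5814]), 'wrist_torque': array([ 0.0327, -0.0491,  0.035 ]), 'finger_force': np.float64(0.0), 'opening': np.float64(0.0857)}
```

View pics/top0.png

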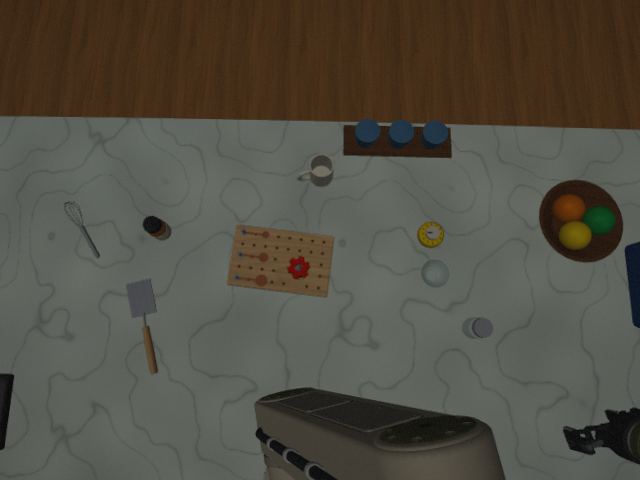

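View pics/scene0.png

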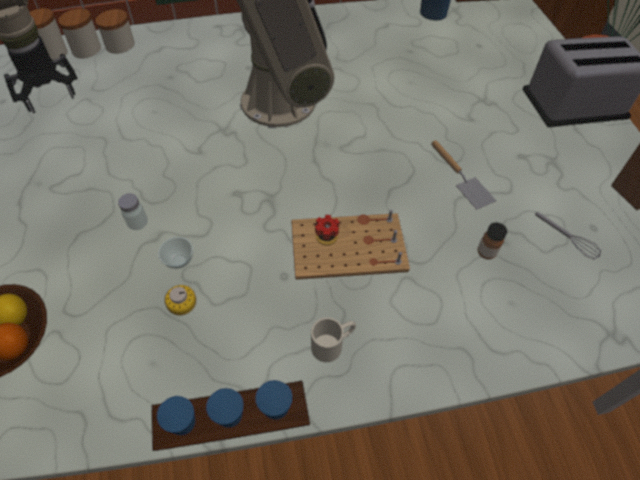

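The top view shows the knob at about (299,268), and the board corners at about (237,225), (334,236), (326,297) and (228,285). In the scene view the knob is at (327,230). Neighbouring objects are well away from it.

Run:
```python
from h import *
print('knob top',pix2w('top',(299,268),.066),'scene',pix2w('scene',(327,226),.066))
c=np.array([pix2w('top',p,.018)[:2] for p in [(237,225),(334,236),(326,297),(228,285)]])
print(c, [np.linalg.norm(c[i]-c[i-1]) for i in range(4)])
ctr=c.mean(0);y=(c[0]+c[3]-c[1]-c[2]);y/=np.linalg.norm(y);x=np.array([y[1],-y[0]])
print('stud',ctr-.02*x-.05*y,'yaw',np.degrees(np.arctan2(x[1],x[0])))
im=cv2.imread('pics/top0.png')[:,:,::-1];save('',"topc.png",cv2.resize(im[210:310,215:345],None,fx=6,fy=6,interpolation=cv2.INTER_CUBIC)[:600,:780])
s=bot.sense();Rm=R.from_rotvec(s['orientation']);print(Rm.as_matrix())
```

```text
knob top [0.51799544 0.03860432 0.066     ] scene [0.52692212 0.04152608 0.066     ]
[[ 0.63553808  0.20657465]
 [ 0.61134407 -0.04913408]
 [ 0.4518891  -0.03060827]
 [ 0.47699468  0.22094003]] [np.float64(0.1591928866344845), np.float64(0.2568507456781398), np.float64(0.1605275451018252), np.float64(0.25279801294081494)]
stud [0.51919864 0.03911222] yaw -5.551060722445538
[[ 9.38071684e-01  3.46441126e-01 -2.49683992e-04]
 [ 3.46441145e-01 -9.38070782e-01  1.31944933e-03]
 [ 2.22890253e-04 -1.32423886e-03 -9.99999098e-01]]
```

View pics/topc.png

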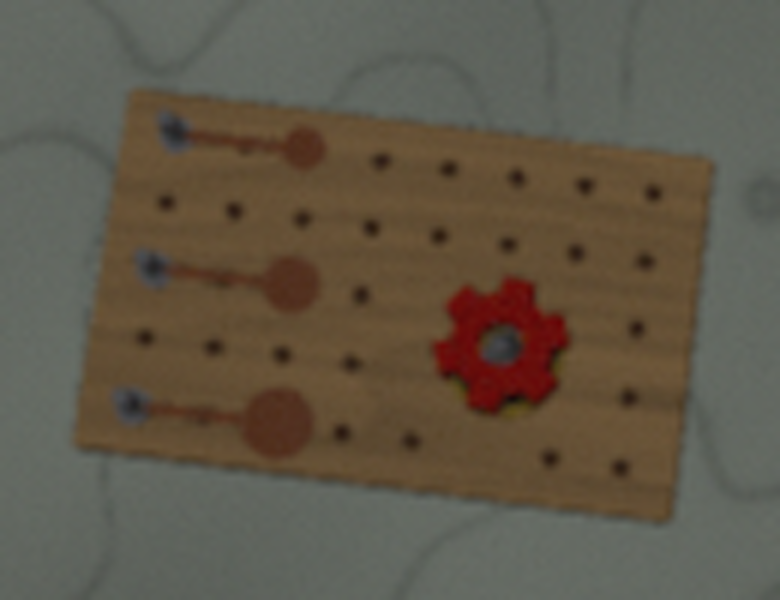

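The crop shows the knob centre at about (502,345) and a lobe at (515,290), so there is a lobe at about -12 deg azimuth. I'll go above the knob and turn the tool -60 deg about its z, so tool y lies close to a lobe.

>>> apply_moves:
  commands: [0.1,-0.086,0.006,0,0,-10,0.2,-0.172,0.012,0,0,-20,0.3,-0.258,0.018,0,0,-30,0.4,-0.345,0.024,0,0,-40,0.5,-0.4315,0.03,0,0,-60]

```text
t: 0.78
tcp_pos: [0.351, -0.2645, 0.2169]
orientation: [2.552, 1.831, 0.0]
ft_force: [0.8, -0.1, -0.1]
opening: 0.0853
finger_force: 0.0
```

Run:
```python
from h import *
s=bot.sense();print(s['tcp_pos'],s['t']);M=R.from_rotvec(s['orientation']);print(M.as_matrix().round(3))
print(np.array(bot.get_calibration('wrist')['tool_from_camera']).round(3))
d=np.array([.519,.039,.2])-s['tcp_pos'];print(M.inv().apply(d))
```

```text
[ 0.35100517 -0.26451709  0.2169341 ] 0.775
[[ 0.32   0.947  0.   ]
 [ 0.947 -0.32  -0.   ]
 [-0.     0.    -1.   ]]
[[ 0.    -0.957 -0.291  0.074]
 [ 1.     0.001 -0.001  0.   ]
 [ 0.001 -0.291  0.957 -0.142]
 [ 0.     0.     0.     1.   ]]
[0.34132661 0.06197384 0.01694214]
```

>>> apply_moves:
  commands: [0.062,0.012,0.004,0,0,-3,0.124,0.024,0.008,0,0,-6,0.186,0.036,0.012,0,0,-9,0.248,0.048,0.014,0,0,-9,0.3413,0.062,0.017,0,0,-9]

```text
t: 1.4
tcp_pos: [0.5047, 0.0073, 0.201]
orientation: [2.406, 2.019, -0.0]
ft_force: [0.8, -0.5, -0.5]
opening: 0.0853
finger_force: 0.0
```

>>> apply_moves:
  commands: [0,0,0,0,0,0,0,0,0,0,0,0]

```text
t: 1.65
tcp_pos: [0.5035, 0.0055, 0.2008]
orientation: [-2.405, -2.021, 0.002]
ft_force: [0.6, -0.3, -0.5]
opening: 0.0854
finger_force: 0.0
```

Run:
```python
from h import *
import pickle
s=bot.sense();print(s['tcp_pos'],s['t'],s['joint_positions'].round(2));M=R.from_rotvec(s['orientation']);print(M.as_matrix().round(3))
im=save('wrist','w1f.png');pickle.dump((s,im),open('w1.pkl','wb'))
```

```text
[0.50348825 0.0055262  0.2007827 ] 1.65 [-0.15  0.19 -0.19  1.19 -0.    1.6 ]
[[ 0.172  0.985 -0.001]
 [ 0.985 -0.172 -0.   ]
 [-0.001 -0.001 -1.   ]]
```

View pics/w1f.png

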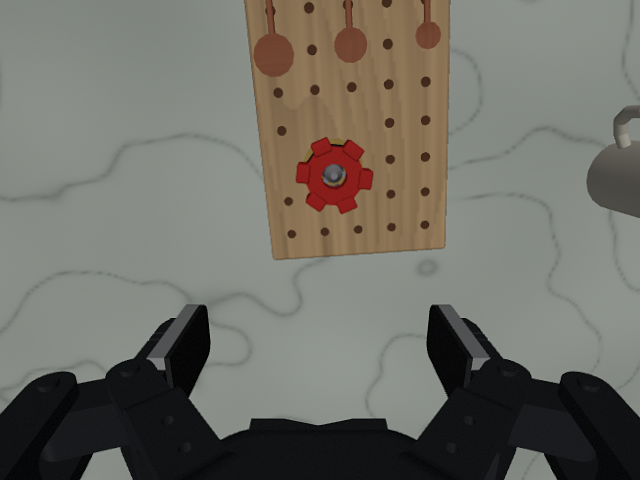

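The wrist view shows the knob at about (334,175). Lobes lie on a nearly horizontal line through (302,172) and (368,180), close to the finger line. I'll enlarge it.

Run:
```python
from h import *
im=cv2.imread('pics/w1f.png')[:,:,::-1]
save('','w1c.png',cv2.resize(im[130:220,284:384],None,fx=6.5,fy=6.5,interpolation=cv2.INTER_CUBIC))
```

```text
(no output)
```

View pics/w1c.png

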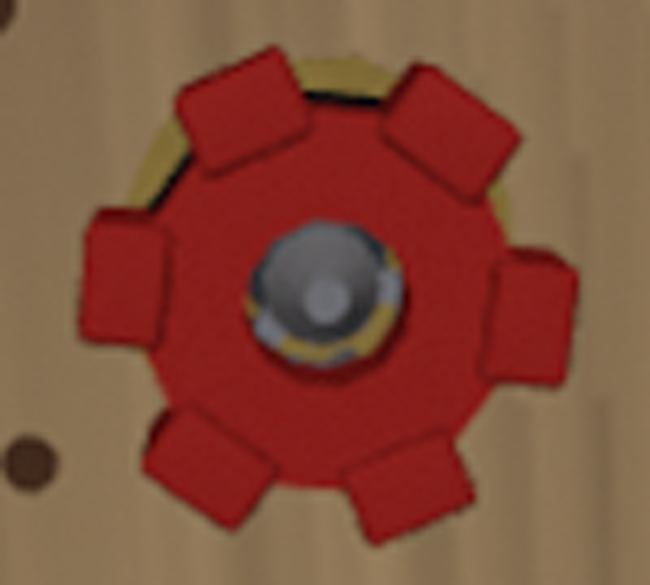

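Run:
```python
from h import *
import pickle
s,_=pickle.load(open('w1.pkl','rb'))
f=lambda u,v,z:pix2w('wrist',(284+(u+.5)/6.5-.5,130+(v+.5)/6.5-.5),z,s)
for a,b in [((227,86),(426,521)),((190,497),(473,110)),((88,284),(570,333))]:
    A=f(*a,.0696);B=f(*b,.0696);d=B-A;print(((A+B)/2).round(4),np.linalg.norm(d).round(4),(np.degrees(np.arctan2(d[1],d[0]))%60).round(1))
print('tip',f(325,298,.064))
M=R.from_rotvec(s['orientation']);m=M.as_matrix();print('tool y az',np.degrees(np.arctan2(m[1,1],m[0,1])))
```

```text
[0.5216 0.0421 0.0696] 0.0534 45.3
[0.5216 0.0423 0.0696] 0.0531 44.3
[0.5217 0.0422 0.0696] 0.0541 44.4
tip [0.52146282 0.04266061 0.064     ]
tool y az -9.919656777155849
```

Run:
```python
from h import *
import pickle
s,im=pickle.load(open('w1.pkl','rb'))
A=pix2w('wrist',(273.5,259.5),.018,s);B=pix2w('wrist',(446,247.5),.018,s);d=B-A;print(A,B,np.linalg.norm(d))
x=d[:2]/np.linalg.norm(d);y=np.array([-x[1],x[0]]);print('stud',(A[:2]+B[:2])/2-.02*x+.08*y,np.degrees(np.arctan2(x[1],x[0])))
```

```text
[ 0.4554426  -0.02976806  0.018     ] [ 0.61310825 -0.0453813   0.018     ] 0.1584368434002667
stud [0.52225642 0.04400684] -5.6554227435233395
```

>>> apply_moves:
  commands: [0.0394,0.0115,0.03,0,0,2,0.0394,0.0115,0.06,0,0,5.5,0.0394,0.0115,0.076,0,0,5.5,0.0394,0.0115,0.076,0,0,5.5]

```text
t: 2.2
tcp_pos: [0.5207, 0.0405, 0.1241]
orientation: [-2.502, -1.897, 0.004]
ft_force: [-0.4, -0.0, 0.2]
opening: 0.0857
finger_force: 0.0
```

Run:
```python
from h import *
import pickle
s=bot.sense();print(s['tcp_pos'],s['t']);M=R.from_rotvec(s['orientation']);m=M.as_matrix();print('tool y az',np.degrees(np.arctan2(m[1,1],m[0,1])),m[:,2])
im=save('wrist','w2f.png');pickle.dump((s,im),open('w2.pkl','wb'))
# where is (.5216,.0423,.0696)
K,k,W=cam('wrist',s);p=np.linalg.inv(W)@np.array([.5216,.0423,.0696,1]);q=p[:2]/p[2];q*=1+k*(q@q);uv=(K@[*q,1])[:2];print(uv)
u,v=(uv-60).astype(int);u=320-75;v=max(v,0);print(u,v);save('','w2c.png',cv2.resize(im[v:v+120,u:u+150],None,fx=5,fy=5,interpolation=cv2.INTER_CUBIC))
```

```text
[0.52065018 0.04053523 0.12409444] 2.2
tool y az -15.648523195808679 [-3.01571633e-03 -4.08441409e-05 -9.99995452e-01]
[319.0463817  261.97830663]
245 201
```

View pics/w2c.png

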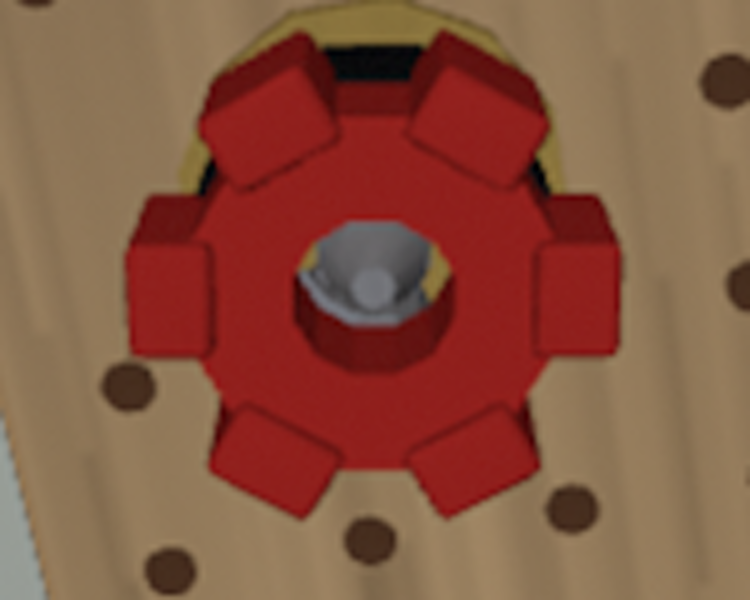

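Run:
```python
from h import *
import pickle
s,_=pickle.load(open('w2.pkl','rb'))
f=lambda u,v,z:pix2w('wrist',(245+(u+.5)/5-.5,201+(v+.5)/5-.5),z,s)
A,B=f(130,299,.0696),f(618,299,.0696);print(A,B,np.linalg.norm(A-B),np.degrees(np.arctan2((B-A)[1],(B-A)[0])))
c=f(374,296,.0696);t=f(375,290,.064);print(c,t)
M=R.from_rotvec(s['orientation'])
for p in(c,t):print(M.inv().apply(p-s['tcp_pos']))
```

```text
[0.49582324 0.050433   0.0696    ] [0.54822983 0.0358582  0.0696    ] 0.05439554517717492 -15.541784176495188
[0.52213629 0.04349092 0.0696    ] [0.52189525 0.0422037  0.064     ]
[0.00329347 0.00079142 0.05448959]
[0.00199371 0.00092272 0.06009035]
```

>>> apply_moves:
  commands: [0.0026,0.0008,0.02,0,0,0,0.0026,0.0008,0.045,0,0,0,0.0026,0.0008,0.07,0,0,0,0.0026,0.0008,0.082,0,0,0,0.0026,0.0008,0.082,0,0,0]

```text
t: 2.88
tcp_pos: [0.5235, 0.0439, 0.0433]
orientation: [-2.501, -1.901, 0.001]
ft_force: [-0.1, -0.1, 0.3]
opening: 0.0856
finger_force: 0.0
```

>>> apply_moves:
  commands: [0,0,0,0,0,0,0,0,0,0,0,0,0,0,0,0,0,0,0,0,0,0,0,0]
  jaw: 0.062

```text
t: 3.38
tcp_pos: [0.5237, 0.0445, 0.0435]
orientation: [2.5, 1.902, 0.0]
ft_force: [-0.4, -0.1, 0.9]
opening: 0.0619
finger_force: 0.0
```

>>> apply_moves:
  commands: [0,0,0,0,0,0,0,0,0,0,0,0,0,0,0,0,0,0]
  jaw: 0.05

```text
t: 3.75
tcp_pos: [0.5238, 0.0445, 0.0437]
orientation: [2.5, 1.902, 0.001]
ft_force: [-1.4, 0.2, 5.4]
opening: 0.0547
finger_force: 62.3
```

```bash
cat > st.py <<'E'
from h import *
s=bot.sense();m=R.from_rotvec(s['orientation']).as_matrix()
print('t',s['t'],'tcp',s['tcp_pos'].round(4),'yaz',np.degrees(np.arctan2(m[1,1],m[0,1])).round(2),'F',s['ft_force'].round(1),'T',s['wrist_torque'].round(3),'op',s['opening'].round(4),'ff',round(float(s['finger_force']),1),'z',m[:,2].round(4))
E
python3 st.py
```

```text
Traceback (most recent call last):
  File "st.py", line 3, in <module>
    print('t',s['t'],'tcp',s['tcp_pos'].round(4),'yaz',np.degrees(np.arctan2(m[1,1],m[0,1])).round(2),'F',s['ft_force'].round(1),'T',s['wrist_torque'].round(3),'op',s['opening'].round(4),'ff',round(float(s['finger_force']),1),'z',m[:,2].round(4))
                                                                                                                                                                     ^^^^^^^^^^^^^^^^^^
AttributeError: 'float' object has no attribute 'round'
```

>>> apply_moves:
  commands: [-0.0003,-0.0007,0,0,0,0,-0.0006,-0.0013,0,0,0,0,-0.0006,-0.0013,0,0,0,0]

```text
t: 4.12
tcp_pos: [0.5234, 0.0443, 0.0437]
orientation: [2.499, 1.901, 0.003]
ft_force: [3.2, 0.9, 4.7]
opening: 0.0551
finger_force: 62.4
```

```bash
sed -i "s/s\['opening'\].round(4)/round(float(s['opening']),4)/" st.py; python3 st.py
```

```text
t 4.125 tcp [0.5234 0.0443 0.0437] yaz -15.48 F [3.2 0.9 4.7] T [ 0.332 -0.541  0.028] op 0.0551 ff 62.4 z [ 2.5e-03  3.0e-04 -1.0e+00]
```

>>> apply_moves:
  commands: [0,0,0,0,0,-1.5,0,0,0,0,0,-3,0,0,0,0,0,-4.5,0,0,0,0,0,-6,0,0,0,0,0,-6]

```text
t: 4.75
tcp_pos: [0.5225, 0.0441, 0.0436]
orientation: [2.396, 2.031, 0.001]
ft_force: [0.7, 0.1, 6.8]
opening: 0.0547
finger_force: 62.5
```

```bash
python3 st.py
```

```text
t 4.75 tcp [0.5225 0.0441 0.0436] yaz -9.43 F [0.7 0.1 6.8] T [ 0.175 -0.271 -0.058] op 0.0547 ff 62.5 z [ 8.e-04 -2.e-04 -1.e+00]
```

>>> apply_moves:
  commands: [0,0,0,0,0,-1.5,0,0,0,0,0,-3,0,0,0,0,0,-4.5,0,0,0,0,0,-6,0,0,0,0,0,-6]

```text
t: 5.38
tcp_pos: [0.5222, 0.044, 0.0436]
orientation: [2.287, 2.154, -0.0]
ft_force: [0.3, 0.1, 7.6]
opening: 0.0548
finger_force: 62.6
```

```bash
python3 st.py
```

```text
t 5.375 tcp [0.5222 0.044  0.0436] yaz -3.43 F [0.3 0.1 7.6] T [ 0.085 -0.114 -0.023] op 0.0548 ff 62.6 z [ 3.e-04 -5.e-04 -1.e+00]
```

>>> apply_moves:
  commands: [0,0,0,0,0,-1.5,0,0,0,0,0,-3,0,0,0,0,0,-4.5,0,0,0,0,0,-6,0,0,0,0,0,-6]

```text
t: 6.0
tcp_pos: [0.5221, 0.0438, 0.0436]
orientation: [2.171, 2.27, -0.001]
ft_force: [0.2, 0.8, 7.6]
opening: 0.0548
finger_force: 62.6
```

```bash
python3 st.py
```

```text
t 6.0 tcp [0.5221 0.0438 0.0436] yaz 2.56 F [0.2 0.8 7.6] T [ 0.031 -0.046 -0.139] op 0.0548 ff 62.6 z [-1.e-04 -8.e-04 -1.e+00]
```

>>> apply_moves:
  commands: [0,0,0,0,0,-1,0,0,0,0,0,-2,0,0,0,0,0,-2]

```text
t: 6.38
tcp_pos: [0.5221, 0.0438, 0.0435]
orientation: [2.131, 2.308, -0.001]
ft_force: [0.7, 0.0, 7.0]
opening: 0.0546
finger_force: 62.7
```

```bash
python3 st.py
```

```text
t 6.375 tcp [0.5221 0.0438 0.0435] yaz 4.56 F [0.7 0.  7. ] T [-0.046 -0.076 -0.016] op 0.0546 ff 62.7 z [-1.e-04 -8.e-04 -1.e+00]
```

>>> apply_moves:
  commands: [0,0,0,0,0,-1.2,0,0,0,0,0,-2.4,0,0,0,0,0,-3.6,0,0,0,0,0,-5,0,0,0,0,0,-5]

```text
t: 7.0
tcp_pos: [0.5222, 0.0437, 0.0435]
orientation: [2.028, 2.398, -0.001]
ft_force: [0.6, 0.2, 5.8]
opening: 0.0543
finger_force: 62.6
```

```bash
python3 st.py
```

```text
t 7.0 tcp [0.5222 0.0437 0.0435] yaz 9.56 F [0.6 0.2 5.8] T [-0.08  -0.193 -0.016] op 0.0543 ff 62.6 z [ 0.     -0.0011 -1.    ]
```

>>> apply_moves:
  commands: [0,0,0.0003,0,0,-1.2,0,0,0.0006,0,0,-2.4,0,0,0.001,0,0,-3.6,0,0,0.001,0,0,-5,0,0,0.001,0,0,-5]

```text
t: 7.62
tcp_pos: [0.5228, 0.044, 0.0429]
orientation: [1.921, 2.484, 0.001]
ft_force: [1.0, 1.7, 8.3]
opening: 0.0547
finger_force: 62.8
```

```bash
python3 st.py
```

```text
t 7.625 tcp [0.5228 0.044  0.0429] yaz 14.57 F [1.  1.7 8.3] T [ 0.208 -0.196 -0.05 ] op 0.0547 ff 62.8 z [ 1.4e-03 -3.0e-04 -1.0e+00]
```

>>> apply_moves:
  commands: [0,0,0,0,0,-1.2,0,0,0,0,0,-2.4,0,0,0,0,0,-3.6,0,0,0,0,0,-5,0,0,0,0,0,-5]

```text
t: 8.25
tcp_pos: [0.5227, 0.0443, 0.0426]
orientation: [1.811, 2.566, 0.001]
ft_force: [1.4, 2.3, 3.4]
opening: 0.0552
finger_force: 62.5
```

```bash
python3 st.py
```

```text
t 8.25 tcp [0.5227 0.0443 0.0426] yaz 19.58 F [1.4 2.3 3.4] T [ 0.393 -0.258  0.014] op 0.0552 ff 62.5 z [ 1.e-03  2.e-04 -1.e+00]
```

>>> apply_moves:
  commands: [0,0,0.0007,0,0,0,0,0,0.0014,0,0,0,0,0,0.002,0,0,0,0,0,0.002,0,0,0]

```text
t: 8.75
tcp_pos: [0.5216, 0.0441, 0.0398]
orientation: [-1.812, -2.565, 0.001]
ft_force: [-0.5, 0.3, -1.5]
opening: 0.0551
finger_force: 63.3
```

```bash
python3 st.py
```

```text
t 8.75 tcp [0.5216 0.0441 0.0398] yaz 19.52 F [-0.5  0.3 -1.5] T [-0.019  0.154 -0.001] op 0.0551 ff 63.3 z [-1.2e-03 -2.0e-04 -1.0e+00]
```

>>> apply_moves:
  commands: [0,0,0.001,0,0,0,0,0,0.002,0,0,0,0,0,0.003,0,0,0,0,0,0.0035,0,0,0,0,0,0.0035,0,0,0]

```text
t: 9.38
tcp_pos: [0.5223, 0.0442, 0.0367]
orientation: [1.813, 2.566, 0.0]
ft_force: [0.7, 0.7, -0.7]
opening: 0.0548
finger_force: 63.3
```

```bash
python3 st.py
```

```text
t 9.375 tcp [0.5223 0.0442 0.0367] yaz 19.52 F [ 0.7  0.7 -0.7] T [ 0.143  0.126 -0.023] op 0.0548 ff 63.3 z [ 2.e-04  1.e-04 -1.e+00]
```

>>> apply_moves:
  commands: [0,0,0.001,0,0,0,0,0,0.002,0,0,0,0,0,0.003,0,0,0,0,0,0.0035,0,0,0,0,0,0.0035,0,0,0]

```text
t: 10.0
tcp_pos: [0.5224, 0.0442, 0.0334]
orientation: [1.813, 2.566, 0.0]
ft_force: [-1.2, 1.8, 3.4]
opening: 0.0544
finger_force: 63.7
```

```bash
python3 st.py
```

```text
t 10.0 tcp [0.5224 0.0442 0.0334] yaz 19.52 F [-1.2  1.8  3.4] T [ 0.282  0.19  -0.021] op 0.0544 ff 63.7 z [ 4.e-04  0.e+00 -1.e+00]
```

>>> apply_moves:
  commands: [0,0,0.0008,0,0,1,0,0,0.0008,0,0,3,0,0,0.0008,0,0,5,0,0,0.0008,0,0,7,0,0,0.0008,0,0,8]

```text
t: 10.62
tcp_pos: [0.5228, 0.044, 0.0326]
orientation: [1.989, 2.431, 0.001]
ft_force: [0.5, 0.1, 3.6]
opening: 0.0549
finger_force: 63.9
```

```bash
python3 st.py
```

```text
t 10.625 tcp [0.5228 0.044  0.0326] yaz 11.43 F [0.5 0.1 3.6] T [-0.065 -0.172  0.061] op 0.0549 ff 63.9 z [ 1.1e-03 -4.0e-04 -1.0e+00]
```

>>> apply_moves:
  commands: [0,0,0,0,0,2,0,0,0,0,0,4,0,0,0,0,0,6,0,0,0,0,0,8,0,0,0,0,0,8]

```text
t: 11.25
tcp_pos: [0.5222, 0.0441, 0.0324]
orientation: [2.153, 2.288, -0.0]
ft_force: [0.6, 0.1, 4.3]
opening: 0.0547
finger_force: 64.0
```

```bash
python3 st.py
```

```text
t 11.25 tcp [0.5222 0.0441 0.0324] yaz 3.48 F [0.6 0.1 4.3] T [-0.038 -0.186 -0.   ] op 0.0547 ff 64.0 z [ 0.e+00 -1.e-04 -1.e+00]
```

>>> apply_moves:
  commands: [0,0,0,0,0,2,0,0,0,0,0,4,0,0,0,0,0,6,0,0,0,0,0,8,0,0,0,0,0,8]

```text
t: 11.88
tcp_pos: [0.5221, 0.0442, 0.0324]
orientation: [-2.307, -2.132, 0.0]
ft_force: [0.2, 0.1, 5.3]
opening: 0.055
finger_force: 64.0
```

```bash
python3 st.py
```

```text
t 11.875 tcp [0.5221 0.0442 0.0324] yaz -4.52 F [0.2 0.1 5.3] T [-0.005 -0.133 -0.062] op 0.055 ff 64.0 z [-2.e-04 -0.e+00 -1.e+00]
```

>>> apply_moves:
  commands: [0,0,0,0,0,2,0,0,0,0,0,4,0,0,0,0,0,6,0,0,0,0,0,8,0,0,0,0,0,8]

```text
t: 12.5
tcp_pos: [0.5222, 0.0441, 0.0324]
orientation: [2.45, 1.966, -0.0]
ft_force: [0.5, 1.1, 4.8]
opening: 0.0546
finger_force: 64.0
```

```bash
python3 st.py
```

```text
t 12.5 tcp [0.5222 0.0441 0.0324] yaz -12.52 F [0.5 1.1 4.8] T [-0.029 -0.091 -0.058] op 0.0546 ff 64.0 z [ 0.e+00 -2.e-04 -1.e+00]
```

>>> apply_moves:
  commands: [0,0,0,0,0,2,0,0,0,0,0,4,0,0,0,0,0,6,0,0,0,0,0,8,0,0,0,0,0,8]

```text
t: 13.12
tcp_pos: [0.5222, 0.0441, 0.0324]
orientation: [2.582, 1.79, -0.0]
ft_force: [0.8, 0.0, 6.4]
opening: 0.055
finger_force: 64.0
```

```bash
python3 st.py
```

```text
t 13.125 tcp [0.5222 0.0441 0.0324] yaz -20.52 F [0.8 0.  6.4] T [-0.048 -0.125 -0.052] op 0.055 ff 64.0 z [ 0.e+00 -1.e-04 -1.e+00]
```

>>> apply_moves:
  commands: [0,0,0,0,0,2,0,0,0,0,0,4,0,0,0,0,0,6,0,0,0,0,0,8,0,0,0,0,0,8]

```text
t: 13.75
tcp_pos: [0.5222, 0.0442, 0.0324]
orientation: [2.7, 1.606, -0.0]
ft_force: [-0.1, 0.5, 4.1]
opening: 0.0551
finger_force: 64.0
```

```bash
python3 st.py
```

```text
t 13.75 tcp [0.5222 0.0442 0.0324] yaz -28.52 F [-0.1  0.5  4.1] T [-0.085 -0.107 -0.038] op 0.0551 ff 64.0 z [ 0.e+00 -1.e-04 -1.e+00]
```

>>> apply_moves:
  commands: [0,0,0,0,0,2,0,0,0,0,0,4,0,0,0,0,0,6,0,0,0,0,0,6,0,0,0,0,0,6]

```text
t: 14.38
tcp_pos: [0.5221, 0.0441, 0.0324]
orientation: [2.78, 1.463, -0.0]
ft_force: [-0.1, 0.1, 4.3]
opening: 0.0544
finger_force: 64.0
```

```bash
python3 st.py
```

```text
t 14.375 tcp [0.5221 0.0441 0.0324] yaz -34.49 F [-0.1  0.1  4.3] T [-0.033 -0.122 -0.069] op 0.0544 ff 64.0 z [-1.e-04 -1.e-04 -1.e+00]
```

>>> apply_moves:
  commands: [0,0,0,0,0,2,0,0,0,0,0,4,0,0,0,0,0,6,0,0,0,0,0,6]

```text
t: 14.88
tcp_pos: [0.5222, 0.0442, 0.0324]
orientation: [2.853, 1.315, -0.0]
ft_force: [-0.2, -0.1, 5.2]
opening: 0.0546
finger_force: 64.0
```

```bash
python3 st.py
```

```text
t 14.875 tcp [0.5222 0.0442 0.0324] yaz -40.53 F [-0.2 -0.1  5.2] T [-0.027 -0.063 -0.052] op 0.0546 ff 64.0 z [-0.e+00 -1.e-04 -1.e+00]
```

>>> apply_moves:
  commands: [0,0,0,0,0,1,0,0,0,0,0,2,0,0,0,0,0,3,0,0,0,0,0,3]

```text
t: 15.38
tcp_pos: [0.5222, 0.0441, 0.0324]
orientation: [2.886, 1.24, -0.0]
ft_force: [0.6, 0.3, 5.3]
opening: 0.055
finger_force: 64.0
```

```bash
python3 st.py
```

```text
t 15.375 tcp [0.5222 0.0441 0.0324] yaz -43.51 F [0.6 0.3 5.3] T [-0.08  -0.065 -0.013] op 0.055 ff 64.0 z [-0.e+00 -1.e-04 -1.e+00]
```

>>> apply_moves:
  commands: [0,0,-0.0008,0,0,0,0,0,-0.0016,0,0,0,0,0,-0.002,0,0,0,0,0,-0.002,0,0,0]

```text
t: 15.88
tcp_pos: [0.522, 0.0442, 0.0334]
orientation: [-2.886, -1.24, 0.001]
ft_force: [5.6, -1.9, -12.3]
opening: 0.0543
finger_force: 65.3
```

```bash
python3 st.py
```

```text
t 15.875 tcp [0.522  0.0442 0.0334] yaz -43.49 F [  5.6  -1.9 -12.3] T [-0.11  -1.067  0.02 ] op 0.0543 ff 65.3 z [-9.e-04  1.e-04 -1.e+00]
```

>>> apply_moves:
  commands: [0,0,0.0008,0,0,0,0,0,0.0016,0,0,0,0,0,0.0016,0,0,1,0,0,0.0016,0,0,2,0,0,0.0016,0,0,2]

```text
t: 16.5
tcp_pos: [0.5222, 0.0442, 0.033]
orientation: [2.908, 1.189, 0.0]
ft_force: [1.7, 0.5, -0.5]
opening: 0.0545
finger_force: 66.3
```

```bash
python3 st.py
```

```text
t 16.5 tcp [0.5222 0.0442 0.033 ] yaz -45.5 F [ 1.7  0.5 -0.5] T [-0.058 -0.388 -0.005] op 0.0545 ff 66.3 z [ 1.e-04 -1.e-04 -1.e+00]
```

No stop torque, and the thread holds. Now I'll let go.

>>> apply_moves:
  commands: [0,0,0,0,0,0,0,0,0,0,0,0,0,0,0,0,0,0,0,0,0,0,0,0,0,0,0,0,0,0]
  jaw: 0.0854

```text
t: 17.12
tcp_pos: [0.5221, 0.0441, 0.0328]
orientation: [2.907, 1.19, -0.0]
ft_force: [-1.4, 0.3, 0.6]
opening: 0.0856
finger_force: 0.0
```

>>> apply_moves:
  commands: [0,0,-0.01,0,0,0,0,0,-0.03,0,0,0,0,0,-0.06,0,0,0,0,0,-0.0905,0,0,0,0,0,-0.0905,0,0,0]

```text
t: 17.75
tcp_pos: [0.5244, 0.044, 0.1265]
orientation: [2.905, 1.189, 0.008]
ft_force: [0.7, -0.6, -0.3]
opening: 0.0857
finger_force: 0.0
```

Run:
```python
from h import *
s=bot.sense();print(s['tcp_pos'],s['t'])
K,k,W=cam('wrist',s);p=np.linalg.inv(W)@np.array([.5219,.0428,.059,1]);q=p[:2]/p[2];q*=1+k*(q@q);u,v=((K@[*q,1])[:2]-[75,60]).astype(int);v=max(v,0);print(u,v)
im=save('wrist','w3f.png');save('','w3c.png',cv2.resize(im[v:v+120,u:u+150],None,fx=5,fy=5,interpolation=cv2.INTER_CUBIC))
```

```text
[0.52437577 0.04401187 0.12654876] 17.75
241 201
```

View pics/w3c.png

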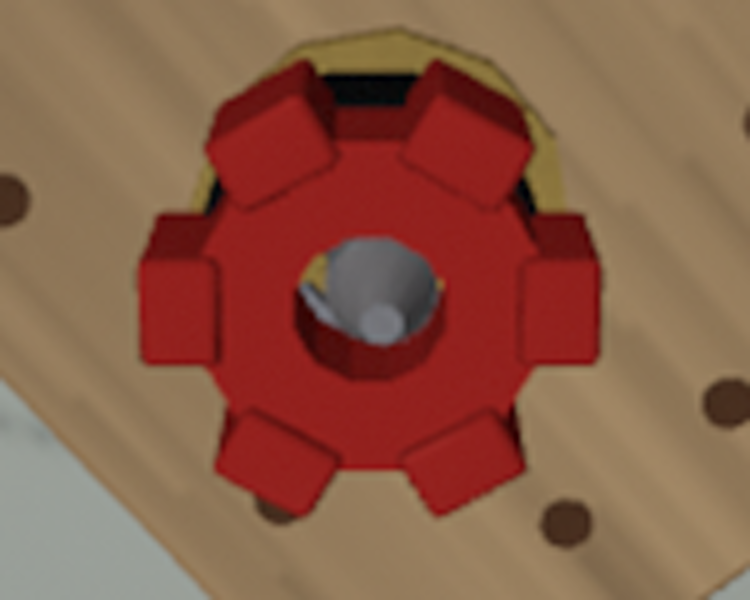

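The knob sits lower on the stud, upright and centred at about (370,305), with the stud tip at (380,322) now near the knob's top plane. The gripper is clear, so I'm handing in.

```bash
python3 -c "
from plant import bot
print(bot.close_job())"
```

```text
the job is handed in; nothing more can be done
None
```

The job is handed in: the knob clicked down after about 35° backwards, then turned about 65° forwards until the thread held against a 12 N upward pull. I then let go with no stop torque felt; the judge returned no verdict.

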